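# Let the feed wheel back one notch

## Task

The specimen feed unit on the bench has been advanced one notch too far. With a fingertip, lift the pawl out of the toothed wheel by tipping its ball-weighted lever over to the right until it stays there by itself, push the wheel backward at its star handle (clockwise as seen from the robot) by exactly one tooth, and then tip the lever back so that the pawl drops into the next tooth gap and holds the wheel. Only touch and push, do not grip or lift anything, leave the small things standing round the unit where they are, and finish with the hand clear.

Things in the scene. Friction and masses are not known exactly. Their poses are not given: they have to be found in the camera images.
- feed_unit: feed unit, fixed to the bench: dark base plate 135 x 215 x 10 mm with two white uprights to 95 mm above the bench. Origin on the bench under the axle; x along the axle away from the robot, y to the left, z up; the plate spans x -80 to +55, y -127.5 to +87.5 mm. Front (x -22 to -36 mm): steel toothed wheel, pawl at its upper right. Behind the uprights, on the same axle: star handle (x = +28 mm)
- axle (a point): point on the axle in the middle plane of the toothed wheel, 29 mm in front (-x) of the unit's origin and 85 mm above the bench; axes as the unit's. The wheel is 84 mm across its 10 saw teeth and 14 mm thick
- knob (a point): centre of the uppermost black ball (20 mm diameter) of the star handle, which has five equal spokes (8 mm rods, 72 deg apart) and turns with the toothed wheel, 57 mm behind its middle plane. Ball centres run on a 60 mm radius about the axle. It starts 20 to 25 deg left of the top, 140 mm above the bench; one notch backward takes it over the top to 18 deg right of the top
- pivot (a point): the pawl's pivot in the plane of the toothed wheel, 76 mm right (-y) of the axle, 87 mm above the bench; its axis is parallel to the axle. The pawl is a 12 mm thick arm in that plane, from here to the teeth (75 mm); lifted, its nose points up to 162 mm above the bench, behind the lever
- weight (a point): centre of the steel ball weight (24 mm diameter) on the pawl's lever (8 mm rod), 70 mm from the pivot axis, 43 mm in front (-x) of the toothed wheel's middle plane. Pawl down: the lever leans 25 deg left of upright, ball 150 mm above the bench; pawl lifted: 25 deg right, same height, 59 mm further right; between them it rises to 157 mm. Past upright it falls by itself on to its stop; 0.5 N moves it
- feed_wheel (a joint): turn of wheel and star, rad, positive backward (clockwise seen from the robot: the top goes right, -y). One tooth is 0.628. Starts at -0.12 to -0.03; at about 0 a tooth bears on the lowered pawl, which blocks it; at about 0.63 the next tooth does. With the pawl lifted it turns both ways and stays where left; 1 to 2 N at a ball moves it. Forward it clicks past the lowered pawl
- pawl (a joint): turn of the pawl in rad: 0 fully down in a gap, 0.87 tipped right against its stop; clear of all teeth from about 0.16. It balances near 0.45
- oil_bottle: loose bystander: small white bottle with a screw cap, 38 mm diameter, 105 mm tall, left of the unit; origin at its underside
- cassette_1: loose bystander: tissue cassette with a wax block, 28 x 40 x 13 mm, in front of the unit, left; origin at its underside
- cassette_2: loose bystander: another tissue cassette, 29 x 40 x 13 mm, in front of the unit, middle; origin at its underside
- white_case: loose bystander: flat white slide mailer 24 x 66 x 15 mm, in front of the unit, right; origin at its underside
- petri_dish: loose bystander: covered round dish 64 mm diameter, 17 mm tall, right of the unit; origin at its underside

How it is judged:
By the outcome, as a careful person would: the job done as asked, in the order asked, and still so for the second after the job is handed in, with the robot touching nothing.
It also fails if it takes over 51 s, if anything falls off the work surface, if the arm or the gripper's body presses on something with over 40 N, if the wrist force passes 120 N, or if a joint passes its speed limit or range.

## Robot

A 6-joint arm with a two-finger parallel gripper is mounted at the origin on a cart in front of the work surface, level with it; the furniture and walls round the work are solid. World frame = base frame: x ahead of the robot, y to its left, z up, the work surface at z = 0. Lengths are in m, angles in degrees, forces in N, time in s.
With the tool pointing down it reaches from about 0.35 to 0.875 m from the base axis. Payload 4.2 kg.
Tool frame: the origin (TCP) lies midway between the tips of the shut fingers; the grasp point (between the pads) lies 19 mm behind it; z points along the fingers, y is the line along which they close (so a half turn about z gives the same grasp; the last joint's range is limited). The gripper opens to 87 mm and grips with 3 to 60 N. Pads are 19 mm wide; open, the fingers measure 117 mm over their backs; the gripper's body (75 mm by 190 mm) begins 51 mm behind the grasp point.
Start: joints at [82.254, 22.042, 0.453, 0, -68.411, -14.817], TCP at [0.24, 0.577, 0.223] pointing down, gripper open.
Joint ranges: [-179.83, 179.83], [-69.29, 118.12], [-61.27, 80.66], [-181.25, 117.63], [-171.15, -9.14], [-177.46, 177.46]. Speed limits (degrees/s): [159.86, 159.86, 180, 180, 180, 180].

## Interface

Orientations are given as [roll, pitch, yaw] about the fixed x, y, z axes, in that order (R = Rz(yaw) Ry(pitch) Rx(roll)).
In Python, from workcell import env gives the robot as it stands. The module is installed in compiled form; this text tells all that it offers. Calls block until the motion is done:
- env.goto(position, orientation): joint-space move of the TCP to a pose.
- env.move_straight(position, rotation=None, rate=0.15, force_limit=None): straight line of the TCP; rotation=None keeps the orientation; rate is the mean speed in m/s. With force_limit (N) it stops when the force on the tool has changed by that much, and returns True; else False.
- env.set_joints(angles): joint-space move.
- env.gripper_to(opening, grasp_force=None): opening from 0.0 (shut) to 1.0 (fully open); grasp_force is the grip in N (None keeps the last); returns when the fingers have stopped.
- env.dwell(seconds).
- env.inverse_kinematics(position, orientation): joint angles nearest the present ones, or None.
- env.read_state(): the state.
- env.grab_frame(name): name is "side" or "top"; returns a dict with "image" (420x560x3 uint8, blue, green, red), "fx", "fy", "cx", "cy" (pixels), "position" and "orientation" of the camera in the world. Camera axes: x right, y up, looking along -z (the intrinsics and any distortion apply to the point x, -y, -z); pixel columns grow to the right and rows downward; lengths in m; the calibration is good to about 2 mm. A picture is of the moment at which its call begins. There is no depth.
A pose or a line that the arm cannot do raises env.Unreachable and nothing moves.
- env.close_job(): hands the job in; it is judged then, once.
Trained networks look in a picture, given as the dict that the camera call returned (one of the last four; its "shot" number tells which), for a name from the list of things; names that differ only in an ending like _2 or _b are one class to them, and where a whole thing is asked for, a point or a joint stands for the part that bears it (a point fixed in the world has none). Each returns a list of dicts, best first, with "score" (0 to 1); they miss things now and then, are a little off and sometimes report something else, mostly with a low value. They report only what shows in the picture. A call takes as long as a camera call.
- env.search_frame(picture, thing): "xyz" ([x, y, z] in m, in world coordinates, good to about 4 mm: the middle of the surface that is visible of it).
- env.trace(picture, thing): "mask" (420x560 bool, what is visible of it).
The state is a dict: "clock": time; "joint_positions": joint angles; "qvel": joint speeds; "joint_torque": joint torques, N m; "position": TCP position; "tool_rot": TCP orientation; "force": force on the tool from outside, world axes, zero at the start; "wrist_torque": the same for the moment, N m; "opening": opening from 0.0 (shut) to 1.0 (fully open); "finger_force": force on a finger pad.
Only numpy, scipy, OpenCV 4.12 (cv2) and the standard library are available. Lean on these libraries where they do the work, as an engineer would, in place of code of your own. Each camera call takes 0.05 s, during which the arm holds its last target. There are 200 camera calls.

## Working session

There is one attempt and no reset: what is moved stays moved. The work goes in short steps, each a Python script; the robot and the scene stay as the last script left them, time stands still between calls to the robot, and variables do not carry over. Pictures are saved under pics/ and viewed, at most 10 in all, crops included, and the job is handed in when it is done.

```bash
mkdir -p pics; cat > h.py <<'E'
from workcell import env
import numpy as np, cv2
from scipy.spatial.transform import Rotation as R
def proj(f,p):
    q=R.from_euler('xyz',f['orientation'],degrees=True) if len(f['orientation'])==3 else None
    c=q.inv().apply(np.atleast_2d(p)-f['position'])
    return np.c_[f['fx']*c[:,0]/-c[:,2]+f['cx'], f['fy']*-c[:,1]/-c[:,2]+f['cy']]
E
python3 - <<'E'
from h import *
for n in ("side","top"):
    f=env.grab_frame(n); cv2.imwrite(f'pics/{n}0.png',f['image'])
    print(n,{k:v for k,v in f.items() if k!='image'})
    for t in ["feed_unit","knob","weight","pivot","axle","oil_bottle","cassette_1","white_case","petri_dish"]:
        print(t,[(np.round(d['xyz'],3).tolist(),round(d['score'],2)) for d in env.search_frame(f,t)][:4])
print(env.read_state())
E
```

```text
side {'fx': 430.48269581398444, 'fy': 430.48269581398444, 'cx': 282.6461249512801, 'cy': 204.58301198298082, 'position': array([0.39798471, 0.61318592, 0.62865199]), 'orientation': array([  55.39780812,   -0.44142486, -171.90937711]), 'shot': 1}
feed_unit [([0.523, -0.084, 0.014], 0.61)]
knob [([0.57, -0.088, 0.091], 0.75)]
weight [([0.476, -0.15, 0.104], 0.71)]
pivot [([0.52, -0.089, 0.01], 0.87), ([0.567, 0.038, 0.08], 0.19)]
axle [([0.52, -0.086, 0.016], 0.61)]
oil_bottle [([0.569, 0.038, 0.079], 0.65)]
cassette_1 [([0.438, -0.013, 0.012], 0.67), ([0.431, -0.082, 0.009], 0.63)]
white_case [([0.411, -0.162, 0.011], 0.67)]
petri_dish [([0.51, -0.252, 0.012], 0.64)]
top {'fx': 452.2927540734165, 'fy': 452.2927540734165, 'cx': 279.6324280607651, 'cy': 210.08181204820534, 'position': array([ 0.44295728, -0.11536058,  0.94796975]), 'orientation': array([  3.52589077,  -2.14250636, -89.62240585]), 'shot': 2}
feed_unit [([0.526, -0.116, 0.008], 0.69)]
knob [([0.569, -0.101, 0.097], 0.89)]
weight [([0.487, -0.154, 0.108], 0.77)]
pivot [([0.528, -0.116, 0.009], 0.83), ([0.428, -0.094, 0.008
[... 240 characters left out ...]
7], 0.71)]
{'clock': 1.0, 'joint_positions': array([ 8.22532833e+01,  2.20405420e+01,  4.52648377e-01,  1.51912198e-03,
       -6.84111131e+01, -1.48155304e+01]), 'qvel': array([ 0.04425569,  0.09155424,  0.02477455, -0.05934762, -0.07373035,
        0.00084292]), 'joint_torque': array([-6.50212605e-04, -3.90474308e+01,  1.87628281e+01,  4.22455430e+00,
        1.54448336e-02, -1.38262146e-05]), 'position': array([0.23979242, 0.57714989, 0.22256616]), 'tool_rot': array([-1.79998679e+02, -1.11160621e-03, -2.25616882e+01]), 'force': array([-0.09198512, -0.41577239, -0.36276483]), 'wrist_torque': array([-0.02234342, -0.01747346,  0.0006923 ]), 'finger_force': 0.0, 'opening': 0.9992663281669248}
```

View pics/side0.png

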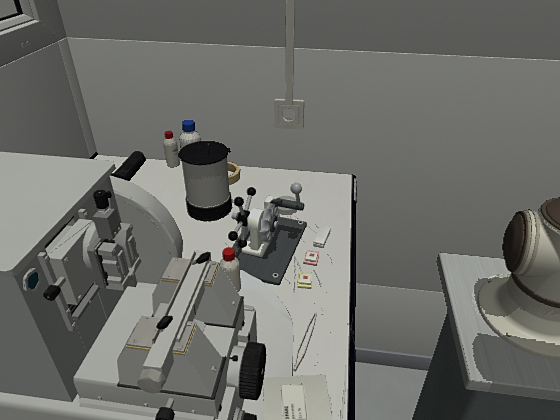

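View pics/top0.png

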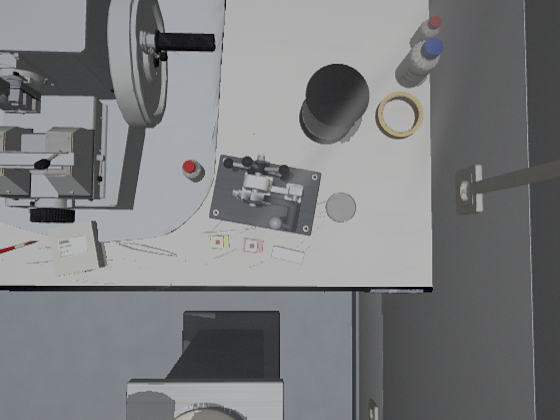

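The side view shows the unit at (270,240) with its ball at (297,188). In the top view the plate has corners near (222,155), (323,172), (310,236) and (209,217), and its ball is at (276,222). I'll zoom in for the plate corners.

```bash
python3 - <<'E'
import cv2
a=cv2.imread('pics/top0.png')[140:250,190:340]; b=cv2.imread('pics/side0.png')[170:295,220:340]
cv2.imwrite('pics/topc.png',cv2.resize(a,None,fx=5,fy=5,interpolation=cv2.INTER_CUBIC))
cv2.imwrite('pics/sidec.png',cv2.resize(b,None,fx=4.8,fy=4.8,interpolation=cv2.INTER_CUBIC))
E
```

```text
(no output)
```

View pics/topc.png

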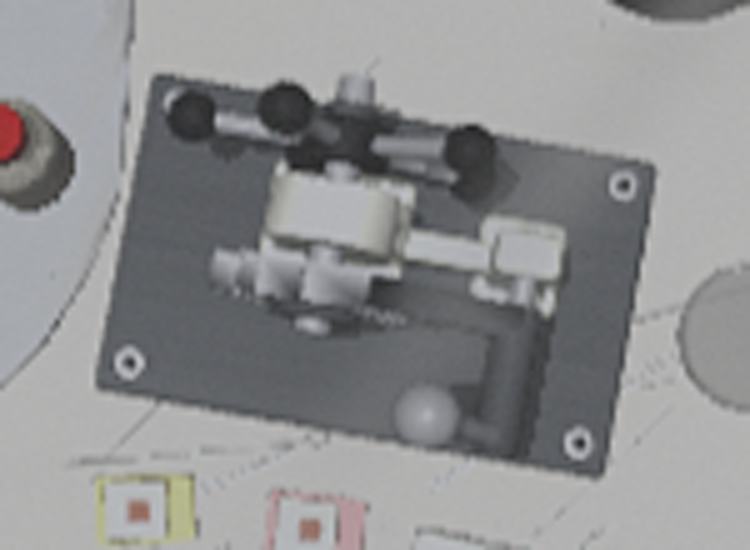

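View pics/sidec.png

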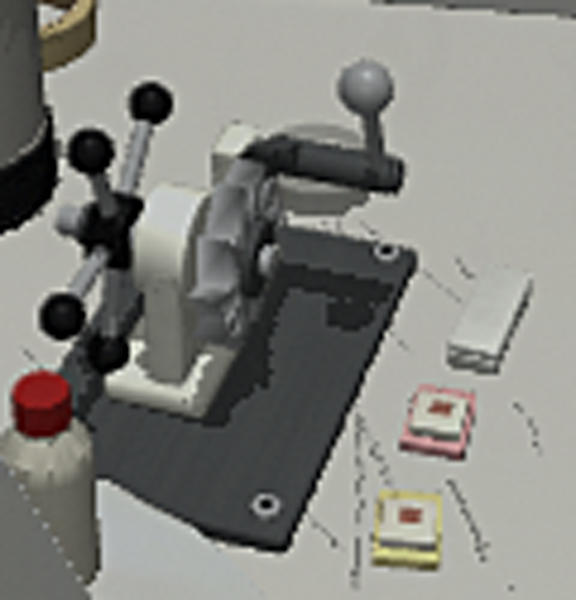

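The crops show the plate corners, the weight ball and the star balls clearly. I'll fit the unit's pose and the knob angle across both views.

```bash
cat > fit.py <<'E'
from h import *
from scipy.optimize import least_squares
import sys
class C(dict): pass
top=dict(fx=452.2927540734165,fy=452.2927540734165,cx=279.6324280607651,cy=210.08181204820534,position=[0.44295728,-0.11536058,0.94796975],orientation=[3.52589077,-2.14250636,-89.62240585])
side=dict(fx=430.48269581398444,fy=430.48269581398444,cx=282.6461249512801,cy=204.58301198298082,position=[0.39798471,0.61318592,0.62865199],orientation=[55.39780812,-0.44142486,-171.90937711])
def pts(a):  # unit-frame points: 4 corners, weight, 5 balls (a = deg left of top)
    c=[[.055,.0875,.01],[.055,-.1275,.01],[-.08,-.1275,.01],[-.08,.0875,.01]]
    t=np.radians(25); w=[-.072,-.076+.07*np.sin(t),.087+.07*np.cos(t)]
    b=[[.028,.06*np.sin(u),.085+.06*np.cos(u)] for u in np.radians(a+72*np.arange(5))]
    return np.array(c+[w]+b)
def world(p,x,y,yaw): return R.from_euler('z',yaw).apply(p)+[x,y,0]
tp=(np.array([[155,75],[655,165],[603,476],[97,388],[427,412],[285,108],[192,115],[470,148]])+.5)/5-.5+[190,140]
ti=[0,1,2,3,4,5,6,9]
sp=(np.array([[417,252],[287,550],[366,88],[151,103],[91,150],[62,315]])+.5)/4.8-.5+[220,170]
si=[2,3,4,9,5,6]
def res(v):
    P=world(pts(v[3]),*v[:3])
    return np.r_[(proj(top,P[ti])-tp),(proj(side,P[si])-sp)].ravel()
E
python3 - <<'E'
from fit import *
r=least_squares(res,[.52,-.1,-.15,22],loss='soft_l1',x_scale=[.01,.01,.1,5])
v=r.x;print(v[:2],np.degrees(v[2]),v[3]);print(res(v).reshape(-1,2).round(1).tolist())
np.save('v.npy',v);print(world(pts(v[3]),*v[:3]).round(3))
E
```

```text
[ 0.55033179 -0.10200965] -9.55971881706563 20.855620594592835
[[-0.6, -1.6], [0.6, -1.3], [0.2, -0.1], [-0.9, -0.5], [-0.6, -0.3], [0.2, -0.6], [0.1, -0.4], [0.0, -0.4], [1.2, -0.8], [0.6, -1.8], [0.7, 0.6], [0.8, 0.4], [0.9, 0.4], [1.0, 0.3]]
[[ 0.619 -0.025  0.01 ]
 [ 0.583 -0.237  0.01 ]
 [ 0.45  -0.214  0.01 ]
 [ 0.486 -0.002  0.01 ]
 [ 0.472 -0.136  0.15 ]
 [ 0.581 -0.086  0.141]
 [ 0.588 -0.048  0.082]
 [ 0.581 -0.091  0.027]
 [ 0.57  -0.156  0.052]
 [ 0.57  -0.153  0.123]]
```

```bash
python3 - <<'E'
from fit import *
f=lambda P: np.r_[proj(top,P)[0]-[337,96],proj(side,P)[0]-[205,152]]
r=least_squares(f,[.65,-.2,.15],x_scale=.01);print('canister top centre',r.x,r.fun)
f2=lambda P: np.r_[proj(top,np.r_[P,r.x[2]])[0]-[337,127]]
print('near rim',least_squares(f2,r.x[:2],x_scale=.01).x)
v=np.load('v.npy');print(env.read_state()['clock'])
for y in (-9.56,80.4):
  for p in ([-.072,.02,.14],[-.072,-.1,.14],[.028,.06,.132],[.028,0,.132]):
    w=world(np.array([p]),*v[:3])[0]; q=env.inverse_kinematics(w,[180,0,y]);print(y,w.round(3),None if q is None else np.round(q,0))
E
```

```text
canister top centre [ 0.69725729 -0.2454288   0.15979531] [-0.0718283  -0.42541447  0.55227464  0.11960609]
near rim [ 0.64045922 -0.24548645]
1.0
-9.56 [ 0.483 -0.07   0.14 ] [ 11.  13. -25.   0. -51.  70.]
-9.56 [ 0.463 -0.189  0.14 ] [ -4.  15. -24.   0. -52.  84.]
-9.56 [ 0.588 -0.047  0.132] [ 11.  23. -12.   0. -55.  69.]
-9.56 [ 0.578 -0.107  0.132] [  5.  23. -12.   0. -55.  75.]
80.4 [ 0.483 -0.07   0.14 ] [ 11.  13. -25.   0. -51. 160.]
80.4 [ 0.463 -0.189  0.14 ] [ -4.  15. -24.   0. -52. 174.]
80.4 [ 0.588 -0.047  0.132] [ 11.  23. -12.   0. -55. 159.]
80.4 [ 0.578 -0.107  0.132] [  5.  23. -12.   0. -55. 165.]
```

```bash
cat >> fit.py <<'E'
v=np.load('v.npy'); ORI=[180,0,np.degrees(v[2])-90]
def U(x,y,z): return world(np.array([[x,y,z]]),*v[:3])[0]
def go(x,y,z,**k):
    r=env.move_straight(U(x,y,z),**k); s=env.read_state(); print(round(s['clock'],1),s['force'].round(1),r); return r
E
python3 - <<'E'
from fit import *
env.gripper_to(0.0)
env.move_straight([.24,.577,.42],rate=.3)
env.move_straight([.40,.10,.42],rate=.3)
env.goto(U(-.072,.006,.25),ORI); print(env.read_state()['clock'])
go(-.072,.006,.14,rate=.12)
go(-.072,-.03,.14,rate=.06)
go(-.072,-.078,.14,rate=.05)
go(-.072,-.03,.16,rate=.15)
go(-.072,-.03,.25,rate=.2)
f=env.grab_frame('side'); cv2.imwrite('pics/side1.png',cv2.resize(f['image'][150:295,190:350],None,fx=4,fy=4,interpolation=cv2.INTER_CUBIC))
E
```

```text
6.1833
7.2 [-0.7  1.3  0.1] False
8.0 [-0.7  0.1 -0.7] False
9.1 [-0.4 -0.6 -0.6] False
9.6 [-0.3  0.1 -0.1] False
10.2 [-0.1 -0.4 -0.4] False
```

View pics/side1.png

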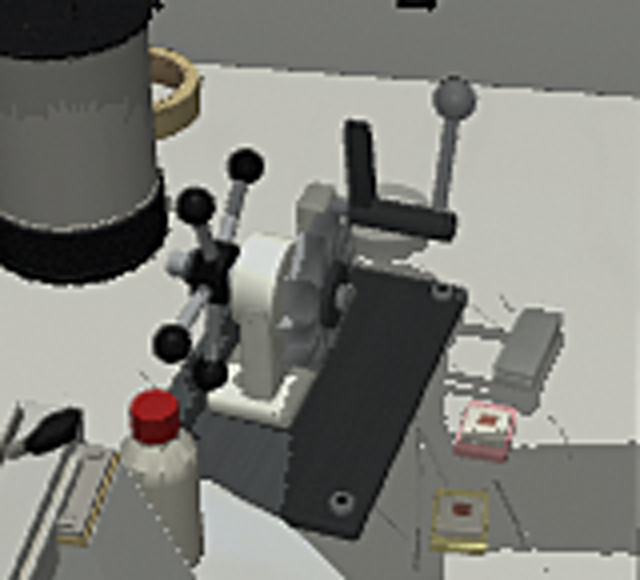

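The lever rests on its right stop (ball at crop 455,98) and the pawl is upright. The star has not moved. Next I push the knob slightly short and measure.

```bash
cat > look.py <<'E'
from fit import *
def look(n):
    t=env.grab_frame('top')['image'][140:250,190:340]; s=env.grab_frame('side')['image'][170:270,220:320]
    t=cv2.resize(t,(600,440),interpolation=cv2.INTER_CUBIC)[:300]; s=cv2.resize(s,(500,500),interpolation=cv2.INTER_CUBIC)[:300]
    # one picture: top (x4, origin 190,140) left 0..399 ; side (x5, origin 220,170) right 400..
    cv2.imwrite(f'pics/{n}.png',np.hstack([t[:,:400],s[:,:400]]))
E
python3 - <<'E'
from look import *
go(.028,.060,.25,rate=.25)
go(.028,.060,.132,rate=.15)
go(.028,.042,.132,rate=.1)
go(.028,.009,.132,rate=.05)
env.dwell(.2); go(.028,.05,.132,rate=.15); go(.028,.05,.25,rate=.25); go(-.05,.15,.32,rate=.3)
look('k1')
E
```

```text
10.9 [ 0.3  0.3 -0.9] False
11.9 [0.1 0.2 0.3] False
12.2 [-0.4  0.4 -0.5] False
13.0 [-0.4  0.2 -0.1] False
13.7 [0.9 0.5 0.1] False
14.3 [-0.2 -0.2 -1.4] False
14.9 [0.5 0.6 0.1] False
```

View pics/k1.png

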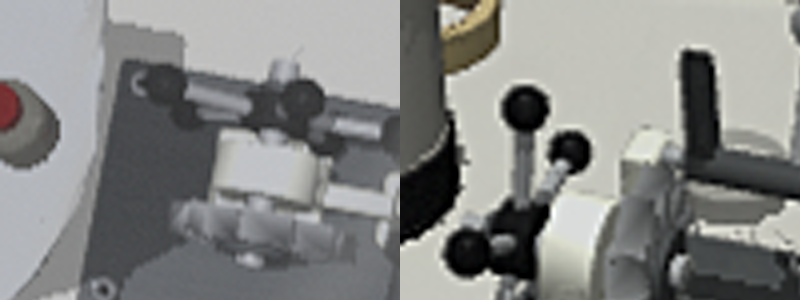

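The knob ball is at top crop (304,98) and side crop (125,108), already just right of the top.

```bash
cat > ang.py <<'E'
from fit import *
def ang(T,S,x0):
    # T: {ball index: crop px}, S likewise; same bias as at start removed
    R0=res(v).reshape(-1,2); bt=R0[5:8].mean(0); bs=R0[11:14].mean(0)
    def g(a):
        P=world(pts(a[0])[5:],*v[:3]); e=[]
        for i,p in T.items(): e.append(proj(top,P[[i]])[0]-bt-((np.array(p)+.5)/4-.5+[190,140]))
        for i,p in S.items(): e.append(proj(side,P[[i]])[0]-bs-((np.array(p)+.5)/5-.5+[220,170]))
        return np.ravel(e)
    r=least_squares(g,[x0]); print(r.x[0],'wheel turned',np.radians(v[3]-r.x[0]),g(r.x).round(1)); return r.x[0]
E
python3 -c "
from ang import *
ang({0:(304,98),1:(163,83)},{0:(125,108),4:(170,150),1:(68,250)},-10)"
```

```text
-12.063263566748544 wheel turned 0.5745429146980193 [-0.3 -0.   0.5  0.1  0.1 -0.1 -0.1  0.4  0.1  0.2]
```

```bash
python3 - <<'E'
from look import *
go(.028,.05,.25,rate=.3)
go(.028,.045,.132,rate=.2)
go(.028,.015,.132,rate=.1)
go(.028,.0062,.132,rate=.03)
env.dwell(.2); go(.028,.05,.132,rate=.15); go(.028,.05,.25,rate=.25); go(-.05,.15,.32,rate=.3)
look('k2')
E
```

```text
15.6 [ 0.9 -1.2  0.4] False
16.4 [ 0.4 -0.3  0.4] False
16.8 [ 0.9 -0.3 -0.1] False
17.3 [ 0.2 -0.4 -0.5] False
17.9 [-0.6  0.   0.7] False
18.5 [-0.3  0.3 -1. ] False
19.2 [ 0.1 -0.7 -0.1] False
```

View pics/k2.png

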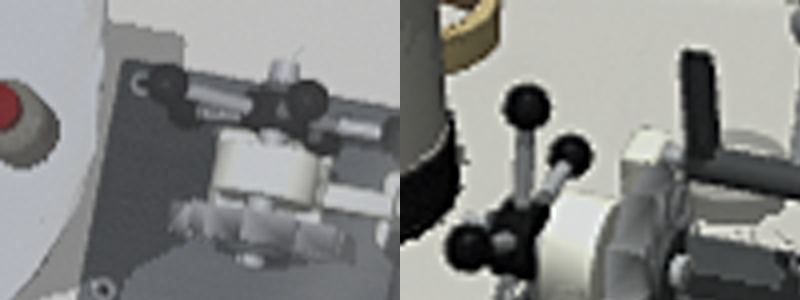

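The ball has moved to top (308,100) and side (127,106), about the intended 3 deg further. Now I tip the lever back.

```bash
python3 - <<'E'
from look import *
from ang import ang
ang({0:(308,100),1:(167,84)},{0:(127,106),4:(171,155),1:(68,246)},-15)
go(-.072,.0,.26,rate=.3)
go(-.072,-.15,.26,rate=.3)
go(-.072,-.15,.14,rate=.15)
go(-.072,-.125,.14,rate=.06)
go(-.072,-.076,.14,rate=.05)
env.dwell(.3)
go(-.072,-.13,.15,rate=.15); go(-.072,-.15,.26,rate=.25)
go(-.072,.15,.32,rate=.35)
t=env.grab_frame('top')['image'][140:250,190:340]; s=env.grab_frame('side')['image'][160:270,220:320]
t=cv2.resize(t,None,fx=4,fy=4,interpolation=2)[:,150:]; s=cv2.resize(s,None,fx=4,fy=4,interpolation=2)[:,50:]
cv2.imwrite('pics/e.png',np.hstack([t[:440,:440],s[:440]]))
E
```

```text
-14.132076717485221 wheel turned 0.6106505157869321 [-0.2 -0.2  0.  -0.2  0.1 -0.  -0.2  0.1  0.3 -0. ]
20.0 [ 0.9 -0.   0.9] False
20.6 [ 0.3  1.3 -0.9] False
21.6 [-0.6  0.8  1.4] False
22.1 [-0.2  0.1 -0.2] False
23.3 [-0.8 -0.5 -0.6] False
24.1 [ 0.   1.5 -0.5] False
24.7 [-0.3 -0.1 -0.5] False
25.7 [ 0.2  0.5 -0.6] False
```

View pics/e.png

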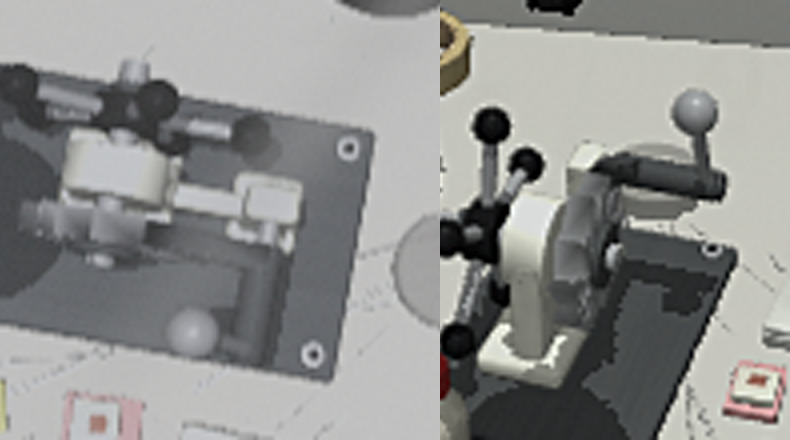

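The ball is back at its starting pixels (top about 275,223; side about 296,188), so the pawl is fully down. The star is where I left it and the bystanders in the picture are in place. The hand is clear, so I hand in.

```bash
python3 -c "
from workcell import env
print(env.close_job())"
```

```text
the job is handed in; nothing more can be done
None
```

The job is done and handed in: I tipped the lever over to lift the pawl, turned the wheel back one tooth (0.61 rad measured, 0.628 is exact), and tipped the lever back so the pawl sits fully down in the next gap, finishing with the hand clear at about 26 s.

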